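Hang the service bracket and seat the airspeed indicator on it

ROBOT

A 7-joint arm with a two-finger parallel gripper is mounted at the origin on the work surface. World frame = base frame: x ahead of the robot, y to its left, z up, the work surface at z = 0. Lengths are in m, angles in rad, forces in N, time in s.
With the tool pointing down it reaches from about 0.4 to 0.85 m from the base axis. Payload 10.4 kg.
Tool frame: the origin (TCP) lies midway between the tips of the shut fingers; the grasp point (between the pads) lies 19 mm behind it; z points along the fingers, y is the line along which they close (so a half turn about z gives the same grasp; the last joint's range is limited). The gripper opens to 87 mm and grips with 3 to 60 N. Pads are 19 mm wide; open, the fingers measure 117 mm over their backs; the gripper's body (75 mm by 190 mm) begins 51 mm behind the grasp point.
Start: joints at [1.08, 0.332, -0.065, 1.46, 0.022, 1.35, -0.088], TCP at [0.282, -0.558, 0.223] pointing down, gripper open.
Joint ranges: [-2.6, 2.6], [-0.5, 2.12], [-1.47, 1.34], [0.16, 2.42], [-1.27, 4.41], [0.06, 2.06], [-2.6, 2.6]. Speed limits (rad/s): [2.22, 2.22, 2.79, 2.79, 3.14, 3.14, 3.14].

INTERFACE

Orientations are given as a unit quaternion [x, y, z, w].
In Python, from bench import r gives the robot as it stands.
- The arm moves only by the tool move_arm, never from a script. Its argument "targets" is a list of rows, each a list of 3 entries, a list of its own where there are three numbers: the shift along the tool's x, y, z in cm, then the turn, a rotation vector about the tool's x, y, z in rad, then the opening in per cent of the stroke, from 0 (shut) to 100 (fully open). In form: [[[x, y, z], [wx, wy, wz], gripper], ...]. A call has 1 to 20 rows; each row shifts and turns the commanded pose from where the row before left it, along the tool's axes as they then stand; what a row does not reach is not made up. A row lasts 1/8 s, in which the tool goes at most 62.5 mm and 10.7 degrees, less where a joint would pass 70% of its speed; a pose out of reach is approached as far as the arm can. A call with a gripper value outside its range is refused whole. The fingers move at their own pace and stop on an object; "grip_force" is the grip in N (left out, the last holds). Time passes only in rows, so rows that do not move let the fingers close. It gives the time, the measured TCP pose, the force, the opening and the grip force at its end, in the units of the state.
- r.read_state(): the state, without advancing time (a new reading comes with each control period).
- r.camera(name): name is "scene" or "top" or "wrist"; returns a dict with "image" (480x640x3 uint8, blue, green, red), "vertical_fov" (degrees; the focal length in pixels is half the picture's height over the tangent of half this angle, whatever the lens; pixels are square), "cx", "cy" (the principal point, pixels), "cam_to_world" (4x4, takes a point from camera to world coordinates). Camera axes: x right, y down, z forward; pixel columns grow to the right and rows downward; lengths in m; the calibration is good to about 2 mm. The wrist camera is an equidistant fisheye: a pixel r from the principal point sees the ray r / f radians off the axis. A picture is of the moment at which its call begins. There is no depth.
- r.close_job(): hands the job in; it is judged then, once.
The state is a dict: "time": time; "joint_positions": joint angles; "joint_vel": joint speeds; "joint_torque": joint torques, N m; "ee_pos": TCP position; "eef_rot": TCP orientation; "ft_force": force on the tool from outside, world axes, zero at the start; "torque": the same for the moment, N m; "width": finger opening in m; "grip_force": force on a finger pad.
Only numpy, scipy, OpenCV 4.12 (cv2) and the standard library are available. Lean on these libraries where they do the work, as an engineer would, in place of code of your own. Each camera call takes 0.05 s, during which the arm holds its last target. There are 200 camera calls.

TASK

Hang the yellow service bracket on the slotted post: hook its four claws into the top two rows of slots and press it down until it is fully home and the brass snap button springs out above it. Then take the black airspeed indicator off its mat, turn it until the four holes in its flange line up with the four pins of the bracket's sloping seat, and slide it gently down, face first, until the flange lies flush on the seat; let go of everything and leave the other things on the bench where they are.

Things in the scene. Friction and masses are not known exactly. Their poses are not given: they have to be found in the camera images.
- post: fixed slotted post: blue steel channel 60 mm wide, 40 deep, 214 high on a 120 x 120 x 10 mm base. Origin: bench level under its middle; z up. Its 4 mm front wall (hollow behind) has its outer face at x = -20 mm, looking to the post's -x. Two columns of slots at y = -14 and +14 mm, four rows 50 mm apart, slots 10 mm wide, 28 high; the top two rows' lower edges are 114 and 164 mm above the bench
- post_seat (a point): point on the post's front face, on its centre line, 100 mm above the bench, axes as the post's: heel lies here when the bracket is locked (axes parallel, but for a sag of some 1.6 degrees). To hook it, hold the bracket square to the post 10 to 20 mm (best 15) higher, push it along +x until the heel meets the wall, then press down (10 N is ample) until the tangs rest on the slots' edges
- snap (a joint): round-nosed brass snap button, 10 mm across, in the post's front wall on the centre line, 186.5 mm above the bench: 0 = fully out (5.5 mm proud), grows in metres as it is pushed in against a spring (3.6 N, 5.3 N when flush). The heel plate pushes it in during hooking; when the bracket is fully down it springs out just above the heel's top edge and locks it
- bracket: loose service bracket, about 0.4 kg, standing on the underside of its arm. Origin: on that underside (z = 0), below the place to grip; z up, +x towards the claws. Yellow arm 24 mm wide (y), 50 high, x = -40 to +60 mm. Steel heel plate 52 mm wide, z = 0 to 80, rear face at x = +68 mm. At the other end, x = -40 to -124 mm, a sloping aluminium seat plate, its pins up to z = 72 mm
- heel (a point): foot of the heel plate's rear face, at bracket x = 68, y = 0, z = 0 mm; axes as the bracket's. Four claws stick 12 mm out of this face at y = -14 and +14 mm, each 6 mm thick: a tang 8 mm high, its underside at z = 14 mm (lower pair) or 64 mm (upper pair), and beyond a gap of 5.5 mm a tooth hanging 10 mm below the tang
- seat (a point): centre of the bracket's seat (bracket x = -82, y = 0, z = 40 mm) in the plane of the plate's upper face; x as the bracket's, z the plate's normal, leaning 30 degrees from the bracket's z towards its +y. Plate 84 x 84 x 6 mm with a 57 mm round opening and four round-tipped pins, 5 mm across, 12 mm high, at x, y = +-25 mm
- asi: loose matte black airspeed indicator, about 0.3 kg, face down on a mat. Origin: centre of its face end; z towards its back (up as it stands). Bezel 52 mm across, z = 0 to 6 mm; flange 72 x 72 mm, z = 6 to 11 mm, four 8 mm holes at x, y = +-25 mm; round case to grip, 56 mm across, z = 11 to 71 mm; two brass ports on the back up to z = 81 mm. Fits the seat in any quarter turn
- flange (a point): centre of the underside of the airspeed indicator's flange (z = 6 mm on the indicator), axes as the indicator's; it lies on seat when the indicator is seated, with the z axes parallel
- mat: thin blue rubber mat 100 x 100 x 4 mm fixed to the bench, under the indicator; origin at the centre of its underside
- union: brass union fitting 46 mm long, 26 mm thick, lying on the bench; leave alone
- jar: small clear jar with metal lid, 48 mm across, 55 mm high; leave alone
- driver: screwdriver lying on the bench; leave alone
- tray: grey divided parts tray 110 x 160 x 30 mm; leave alone
- oil_gauge: small round gauge, dial up, 66 mm across, 51 mm high; leave alone
- cap: red plastic blanking cap, 32 mm across, 22 mm high; leave alone
- tin: green round tin, 60 mm across, 28 mm high; leave alone
Things that resemble listed ones, but are neither listed nor needed, are in the scene too. What is shaped like the bracket but purple or red is not meant.

How it is judged:
By the outcome, as a careful person would: the job done as asked, in the order asked, and still so for the second after the job is handed in, with the robot touching nothing.
It also fails if it takes over 62 s, if anything falls off the work surface, if the arm or the gripper's body presses on something with over 40 N, if the wrist force passes 120 N, or if a joint passes its speed limit or range.

## Working session

There is one attempt and no reset: what is moved stays moved. The work goes in short steps, Python scripts to look and compute and a tool call to move; the robot and the scene stay as the last step left them, time stands still between calls to the robot, and variables do not carry over. Pictures are saved under pics/ and viewed, at most 10 in all, crops included, and the job is handed in when it is done.

Besides the shell and the picture viewer there is one more tool, called in YAML: its name, and indented under it one key for each argument. move_arm: Moves the arm, as the interface text tells. Its arguments: {"type":"object","properties":{"targets":{"type":"array"},"grip_force":{"type":"number"}},"required":["targets"]}

```bash
ls; mkdir -p pics; python3 - <<'E'
from bench import r
import cv2,pickle
s=r.read_state(); print(s)
for n in ("scene","top"):
    c=r.camera(n); pickle.dump(c,open(f"{n}.pkl","wb")); cv2.imwrite(f"pics/{n}0.png",c["image"]); print(n,c["vertical_fov"],c["cx"],c["cy"],c["cam_to_world"])
E
```

```text
pics
{'time': 0.0, 'joint_positions': array([ 1.08039506,  0.33291136, -0.06471411,  1.46096197,  0.02159437,
        1.34986916, -0.08853065]), 'joint_vel': array([ 0.00028398, -0.00026452,  0.00035337, -0.0021667 ,  0.00035056,
        0.00048649,  0.00182634]), 'joint_torque': array([ 6.33471882e-04, -6.23250961e+01,  2.50170229e-02, -3.89888620e+01,
       -6.13421900e-02,  4.00051929e-02,  1.33434278e-04]), 'ee_pos': array([ 0.2816568 , -0.55750184,  0.22171944]), 'eef_rot': array([ 9.72769143e-01,  2.31775033e-01, -1.95734711e-04, -7.00410461e-04]), 'ft_force': array([ 0.44521771,  0.55144369, -0.25138997]), 'torque': array([ 0.01905939, -0.00570013,  0.03085197]), 'grip_force': 0.0, 'width': 0.08713819132438476}
scene 46.544627725305915 316.9832618633962 240.68926112949222 [[-0.79960772  0.51461837 -0.30950836  0.92051939]
 [ 0.60030984  0.6712607  -0.43478405  0.45334026]
 [-0.01598706 -0.5334576  -0.84567571  1.05632801]
 [ 0.          0.          0.          1.        ]]
top 52.374277679229934 321.60374118915655 239.63155075570631 [[-0.02856953 -0.99546135  0.09077707  0.49737678]
 [-0.9993581   0.0304085   0.0189397  -0.03890857]
 [-0.02161414 -0.0901777  -0.99569112  1.36349342]
 [ 0.          0.          0.          1.        ]]
```

View pics/scene0.png

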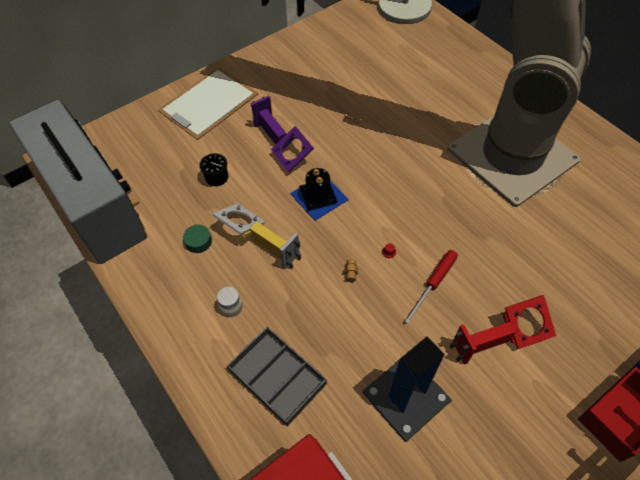

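View pics/top0.png

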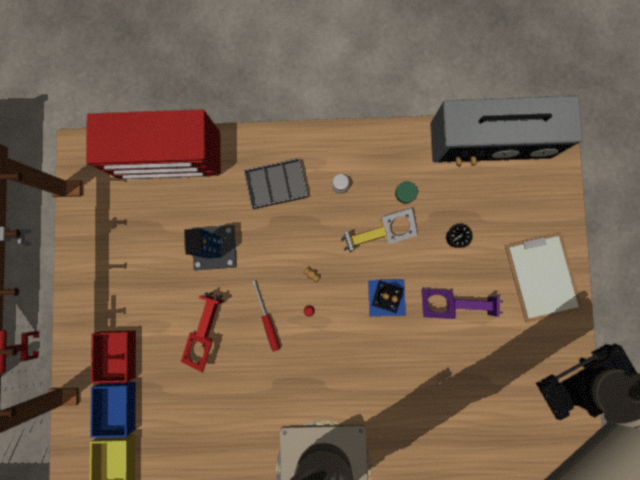

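```bash
cat > h.py <<'E'
import numpy as np,cv2,pickle
from scipy.spatial.transform import Rotation as R
def ray(c,uv):
    uv=np.atleast_2d(uv).astype(float); f=240/np.tan(np.radians(c["vertical_fov"]/2))
    d=(uv-[c["cx"],c["cy"]])/f
    if c.get("fish"):
        t=np.linalg.norm(d,axis=1,keepdims=True)+1e-12; d3=np.hstack([np.sin(t)*d/t,np.cos(t)])
    else: d3=np.hstack([d,np.ones((len(d),1))])
    T=c["cam_to_world"]; return T[:3,3],d3@T[:3,:3].T
def onz(c,uv,z):
    o,d=ray(c,uv); return o+d*((z-o[2])/d[:,2])[:,None]
def proj(c,P):
    T=c["cam_to_world"]; p=(np.atleast_2d(P)-T[:3,3])@T[:3,:3]; f=240/np.tan(np.radians(c["vertical_fov"]/2))
    if c.get("fish"):
        rho=np.linalg.norm(p[:,:2],axis=1,keepdims=True); q=p[:,:2]/rho*np.arctan2(rho,p[:,2:])
    else: q=p[:,:2]/p[:,2:]
    return q*f+[c["cx"],c["cy"]]
def tri(c1,u1,c2,u2):
    A=np.zeros((3,3));b=np.zeros(3)
    for c,u in((c1,u1),(c2,u2)):
        o,d=ray(c,u);d=d[0]/np.linalg.norm(d[0]);M=np.eye(3)-np.outer(d,d);A+=M;b+=M@o
    return np.linalg.solve(A,b)
def shot(n,tag):
    from bench import r
    c=r.camera(n); c["fish"]=n=="wrist"; c["state"]=r.read_state(); pickle.dump(c,open(tag+".pkl","wb")); return c
def load(t): return pickle.load(open(t+".pkl","rb"))
def delta(s,P,Q,n=None):
    "tool-frame shift cm and rotvec from state to target TCP P, Rotation Q"
    T=R.from_quat(s["eef_rot"]); return T.inv().apply(np.array(P)-s["ee_pos"])*100,(T.inv()*Q).as_rotvec()
E
python3 - <<'E'
from h import *
t=load("top");s=load("scene")
I=lambda c,x,y,w,h,W,H:cv2.resize(c["image"][y:y+h,x:x+w],(W,H),interpolation=cv2.INTER_CUBIC)
out=np.zeros((600,800,3),np.uint8)
out[:300,:400]=I(t,335,200,100,75,400,300)
out[300:,:400]=I(s,205,190,100,75,400,300)
out[:300,400:]=I(t,180,215,70,60,400,300) 
out[300:,400:]=I(s,355,330,110,110,400,300)
cv2.imwrite("pics/comp.png",out)
hsv=cv2.cvtColor(t["image"],cv2.COLOR_BGR2HSV)
for n,lo,hi,z in(("yellow",(22,150,80),(35,255,255),.05),("blue",(105,120,60),(130,255,255),.004)):
    m=cv2.inRange(hsv,lo,hi); k,l,st,ce=cv2.connectedComponentsWithStats(m)
    for i in range(1,k):
        if st[i,4]>60: print(n,st[i],ce[i],onz(t,ce[i],z))
print(onz(t,[[400,226],[349,240]],[.04][0]),onz(t,[[388,297]],.07),onz(t,[[215,248],[195,266],[234,262]],.01))
E
```

```text
yellow [351 227  34  18 302] [368.09602649 235.7384106 ] [[ 0.62384309 -0.13970154  0.05      ]]
yellow [ 90 440  37  40 959] [111.18873827 459.46715328] [[0.05571813 0.55392013 0.05      ]]
blue [369 281  36  35 453] [383.24724062 302.57615894] [[ 0.44188866 -0.17804132  0.004     ]]
blue [382 280  22   8 102] [395.26470588 282.38235294] [[ 0.4963804  -0.21341055  0.004     ]]
blue [  91  385   37   52 1234] [112.7439222  408.79416532] [[0.17403086 0.57181346 0.004     ]]
[[ 0.64875394 -0.22807199  0.04      ]
 [ 0.61475767 -0.08821075  0.04      ]] [[ 0.45876085 -0.1843135   0.07      ]] [[0.60640171 0.2853271  0.01      ]
 [0.55777992 0.34177167 0.01      ]
 [0.56570556 0.23252062 0.01      ]]
```

View pics/comp.png

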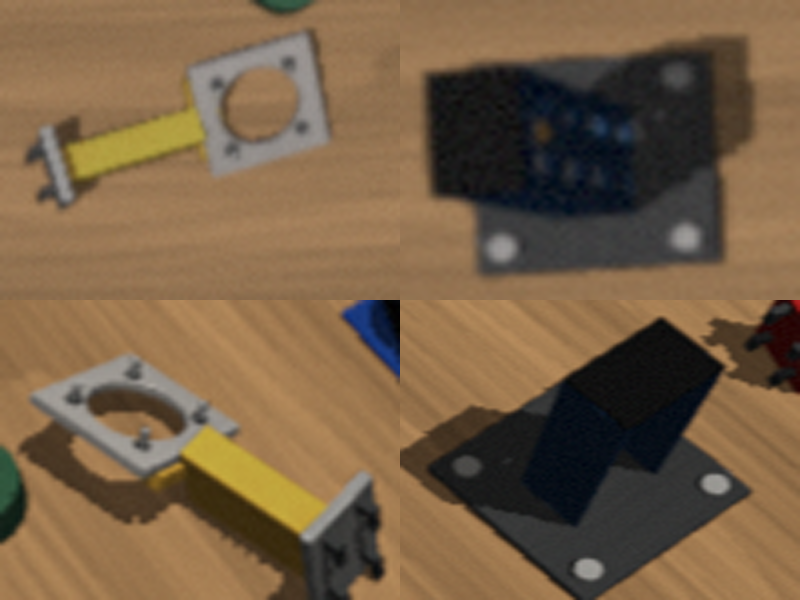

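Candidates for the bracket in the top view are yellow (380,232), purple (460,303) and red (203,332). Only the one at (380,232), with yellow arm, steel heel and aluminium seat, fits, and the crop confirms it. The post is at (212,246), with its slots facing right, towards world -y. The indicator is on the blue mat at (388,297).

move_arm:
  targets:
    - [[5.49, -2.33, 0], [0, 0, 0], 100]
    - [[5.49, -2.33, 0], [0, 0, 0], 100]
    - [[5.49, -2.33, 0], [0, 0, 0], 100]
    - [[5.49, -2.33, 0], [0, 0, 0], 100]
    - [[5.49, -2.33, 0], [0, 0, 0], 100]
    - [[5.49, -2.33, 0], [0, 0, 0], 100]
    - [[5.49, -2.33, 0], [0, 0, 0], 100]
    - [[5.49, -2.33, 0], [0, 0, 0], 100]
    - [[5.49, -2.33, 0], [0, 0, 0], 100]
    - [[0, 0, 0], [0, 0, -0.168], 100]
    - [[0, 0, 0], [0, 0, -0.168], 100]
    - [[0, 0, 0], [0, 0, -0.168], 100]
    - [[0, 0, 0], [0, 0, -0.168], 100]
    - [[0, 0, 0], [0, 0, -0.168], 100]
    - [[0, 0, 0], [0, 0, -0.168], 100]
    - [[0, 0, 0], [0, 0, -0.168], 100]
    - [[0, 0, 0], [0, 0, -0.168], 100]
    - [[0, 0, 0], [0, 0, 0], 100]
    - [[0, 0, 0], [0, 0, 0], 100]

```text
time: 2.48
ee_pos: [0.6282, -0.148, 0.2223]
eef_rot: [0.619, 0.786, -0.0, -0.0]
ft_force: [-0.1, 0.8, -0.3]
width: 0.0871
grip_force: 0.0
```

```bash
python3 - <<'E'
from h import *
c=shot("wrist","w1"); cv2.imwrite("pics/w1.png",c["image"]); print(c["state"]["ee_pos"],c["state"]["eef_rot"],c["cam_to_world"],c["vertical_fov"],c["cx"],c["cy"])
t=shot("top","t1"); cv2.imwrite("pics/t1.png",t["image"])
E
```

```text
[ 0.62821794 -0.14791973  0.22239632] [ 6.18211670e-01  7.86011651e-01 -9.16030087e-05 -8.96867723e-05] [[ 9.72038995e-01  2.25418957e-01  6.57760244e-02  6.11144494e-01]
 [ 2.34819252e-01 -9.33520775e-01 -2.70922278e-01 -7.31888735e-02]
 [ 3.32267939e-04  2.78792496e-01 -9.60351308e-01  3.83598696e-01]
 [ 0.00000000e+00  0.00000000e+00  0.00000000e+00  1.00000000e+00]] 65.70646984690485 318.8885263723454 239.57567459481342
```

View pics/w1.png

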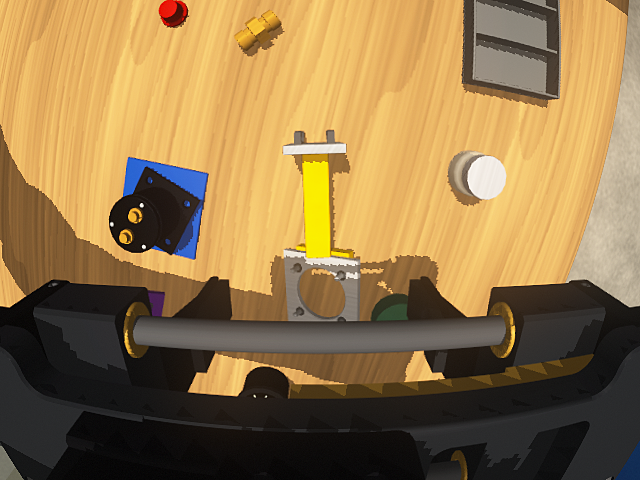

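```bash
cat > m1.py <<'E'
from h import *
import sys
c=load(sys.argv[1]); im=c["image"]; hsv=cv2.cvtColor(im,cv2.COLOR_BGR2HSV)
def big(m):
    k,l,st,ce=cv2.connectedComponentsWithStats(m); i=1+np.argmax(st[1:,4]); return np.argwhere(l==i)[:,::-1].astype(np.float32),st[i]
m=cv2.inRange(hsv,(24,200,215),(34,255,255)); m[270:]=0
p,st=big(m); print("yellow",st)
P=onz(c,p,.05)[:,:2]; rect=cv2.minAreaRect(P.astype(np.float32)); print(rect, cv2.boxPoints(rect))
w=cv2.inRange(hsv,(0,0,190),(179,40,255)); w[:120]=0;w[175:]=0;w[:,:270]=0;w[:,360:]=0
p,st=big(w); print("heel",st)
P2=onz(c,p,.08)[:,:2]; rect2=cv2.minAreaRect(P2.astype(np.float32)); print(rect2)
cv2.imwrite("dbg.png",m|w)
b=cv2.boxPoints(rect2); print(b)
E
python3 m1.py w1
```

```text
yellow [ 296  161   34   97 2407]
((0.6213082075119019, -0.1415928602218628), (0.031087802723050117, 0.09040892124176025), 14.011800765991211) [[ 0.59528184 -0.10149694]
 [ 0.61717176 -0.18921581]
 [ 0.6473346  -0.18168879]
 [ 0.62544465 -0.09396991]]
heel [283 144  63  11 560]
((0.6100407242774963, -0.08533413708209991), (0.050482336431741714, 0.007346136029809713), 14.800004005432129)
[[ 0.5846987  -0.08823068]
 [ 0.58657527 -0.0953331 ]
 [ 0.6353828  -0.08243759]
 [ 0.6335062  -0.07533517]]
```

move_arm:
  targets:
    - [[0.1, -0.2, 5], [0, 0, -0.012], 100]
    - [[0, 0, 5], [0, 0, 0], 100]
    - [[0, 0, 5], [0, 0, 0], 100]
    - [[0, 0, 3.5], [0, 0, 0], 100]
    - [[0, 0, 2], [0, 0, 0], 100]
    - [[0, 0, 0.8], [0, 0, 0], 100]
    - [[0, 0, 0], [0, 0, 0], 100]
    - [[0, 0, 0], [0, 0, 0], 0]
    - [[0, 0, 0], [0, 0, 0], 0]
    - [[0, 0, 0], [0, 0, 0], 0]
    - [[0, 0, 0], [0, 0, 0], 0]
    - [[0, 0, 0], [0, 0, 0], 0]
    - [[0, 0, 0], [0, 0, 0], 0]
  grip_force: 50

```text
time: 4.2
ee_pos: [0.6261, -0.1474, 0.0096]
eef_rot: [0.612, 0.791, -0.0, 0.0]
ft_force: [-0.7, 0.2, -0.2]
width: 0.035
grip_force: 0.0
```

```bash
python3 - <<'E'
from h import *
c=shot("wrist","w2")
print(c["state"]["ee_pos"],R.from_quat(c["state"]["eef_rot"]).as_matrix(),c["state"]["width"],c["state"]["ft_force"])
E
python3 m1.py w2
```

```text
[ 0.62610776 -0.14739241  0.00953603] [[-2.50338790e-01  9.68158298e-01 -3.06472548e-05]
 [ 9.68158298e-01  2.50338789e-01 -3.77334180e-05]
 [-2.88597251e-05 -3.91175322e-05 -9.99999999e-01]] 0.030378465034330775 [-0.4933001   0.03691859 -0.43934364]
yellow [ 283  210   67   60 3824]
((0.6159780025482178, -0.10729963332414627), (0.022540096193552017, 0.020904097706079483), 14.490827560424805) [[ 0.6024511  -0.10000014]
 [ 0.6076819  -0.12023922]
 [ 0.6295049  -0.11459913]
 [ 0.62427413 -0.09436005]]
heel [270 171  90   4 330]
((0.6091670393943787, -0.08220310509204865), (0.021858425810933113, 0.0007774936966598034), 14.677726745605469)
[[ 0.59849596 -0.08459631]
 [ 0.598693   -0.08534843]
 [ 0.6198381  -0.0798099 ]
 [ 0.61964107 -0.07905778]]
```

move_arm:
  targets:
    - [[0, 0, 0], [0, 0, 0], 0]
    - [[0, 0, 0], [0, 0, 0], 0]
    - [[0, 0, 0], [0, 0, 0], 0]
    - [[0, 0, 0], [0, 0, 0], 0]
    - [[0, 0, -1], [0, 0, 0], 0]
    - [[0, 0, -3], [0, 0, 0], 0]
    - [[0, 0, -4], [0, 0, 0], 0]
    - [[0, 0, -4], [0, 0, 0], 0]
    - [[0, 0, 0], [0, 0, 0], 0]

```text
time: 5.38
ee_pos: [0.628, -0.1475, 0.1333]
eef_rot: [0.612, 0.791, 0.001, 0.003]
ft_force: [-0.1, -0.5, -5.8]
width: 0.0238
grip_force: 49.9
```

```bash
python3 - <<'E'
from h import *
def bolts(c,x,y,w,h,th):
    g=cv2.cvtColor(c["image"],cv2.COLOR_BGR2GRAY)[y:y+h,x:x+w]
    m=np.uint8(g>th)*255
    k,l,st,ce=cv2.connectedComponentsWithStats(m); return [(st[i],ce[i]+[x,y]) for i in range(1,k) if 6<st[i,4]<200]
t=load("t1");s=load("scene")
for n,c,b in(("top",t,(190,225,46,46)),("scene",s,(360,380,90,55))):
    hs=cv2.cvtColor(c["image"],cv2.COLOR_BGR2HSV)
    x,y,w,h=b
    g=hs[y:y+h,x:x+w]; m=np.uint8((g[...,1]<45)&(g[...,2]>85))*255
    k,l,st,ce=cv2.connectedComponentsWithStats(m)
    for i in range(1,k):
        if st[i,4]>5: print(n,st[i],ce[i]+[x,y],onz(c,ce[i]+[x,y],.012))
c=shot("wrist","w3");cv2.imwrite("pics/w3.png",c["image"]);print(c["state"]["ee_pos"],c["state"]["width"],c["state"]["grip_force"])
# base edge masks: dark low-sat region in top
x,y,w,h=180,215,80,65
cv2.imwrite("pics/top_post.png",cv2.resize(t["image"][y:y+h,x:x+w],None,fx=9,fy=9,interpolation=cv2.INTER_CUBIC))
E
```

```text
top [37 34  6  7 30] [229.5 262. ] [[0.56597581 0.24468101 0.012     ]]
top [ 5 37  6  6 29] [197.27586207 264.4137931 ] [[0.56191713 0.33481662 0.012     ]]
scene [78 14  8  7 49] [441.44897959 397.06122449] [[0.56117977 0.33541322 0.012     ]]
scene [43 45  8  8 53] [406.41509434 428.32075472] [[0.65159446 0.33864023 0.012     ]]
[ 0.62662984 -0.14744231  0.13064415] 0.023603274176958823 49.9159961566329
```

move_arm:
  targets:
    - [[0, 0, 0], [0, 0, 0.106], 0]
    - [[0, 0, 0], [0, 0, 0.105], 0]
    - [[5.2, 0, 0], [0, 0, 0], 0]
    - [[5.2, 0, 0], [0, 0, 0], 0]
    - [[5.2, 0, 0], [0, 0, 0], 0]
    - [[5.2, 0, 0], [0, 0, 0], 0]
    - [[5.2, 0, 0], [0, 0, 0], 0]
    - [[3.2, 0, 0], [0, 0, 0], 0]
    - [[1.9, 0, 0], [0, 0, 0], 0]
    - [[0, 0, 0], [0, 0, 0], 0]
    - [[0, 0, 0], [0, 0, 0], 0]
    - [[0, 0, 0], [0, 0, 0], 0]

```text
time: 6.92
ee_pos: [0.6135, 0.1613, 0.1293]
eef_rot: [0.693, 0.721, -0.0, 0.0]
ft_force: [-0.1, -0.6, -3.6]
width: 0.0238
grip_force: 49.9
```

```bash
python3 - <<'E'
from h import *
c=shot("wrist","w4");cv2.imwrite("pics/w4.png",c["image"]);s=c["state"];print(s["ee_pos"],R.from_quat(s["eef_rot"]).as_matrix().round(4),s["width"],s["ft_force"])
d=shot("top","t4");e=shot("scene","s4")
T=c["cam_to_world"];print(T.round(3))
E
```

```text
[0.61343142 0.16165381 0.12943113] [[-3.990e-02  9.992e-01  0.000e+00]
 [ 9.992e-01  3.990e-02 -7.000e-04]
 [-7.000e-04  0.000e+00 -1.000e+00]] 0.023764247676917847 [-0.22170474  0.15019709 -4.83087004]
[[ 0.999  0.038  0.011  0.611]
 [ 0.039 -0.959 -0.28   0.238]
 [ 0.     0.28  -0.96   0.291]
 [ 0.     0.     0.     1.   ]]
```

View pics/w4.png

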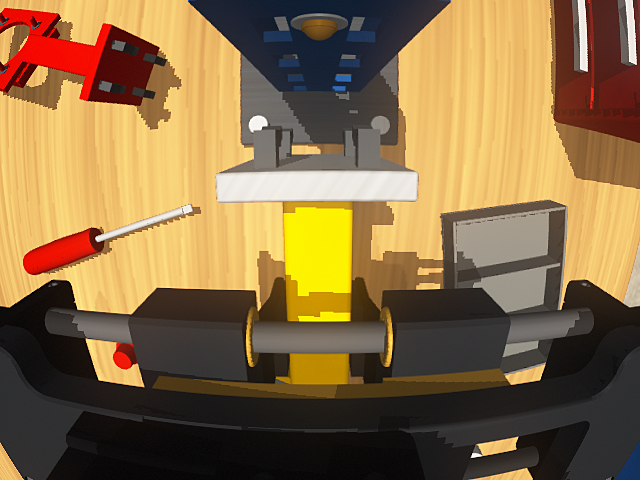

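```bash
python3 - <<'E'
from h import *
c=load("w4");im=c["image"];hs=cv2.cvtColor(im,cv2.COLOR_BGR2HSV);s=c["state"]
M=R.from_quat(s["eef_rot"]).as_matrix()
def tool(P): return ((np.atleast_2d(P)-s["ee_pos"])@M*1000).round(1)
# snap
m=cv2.inRange(hs,(8,100,60),(28,255,255));m[60:]=0;m[:,:260]=0;m[:,380:]=0
p=np.argwhere(m)[:,::-1];print("snap",len(p),p.min(0),p.max(0),p.mean(0),tool(onz(c,[(p.min(0)+p.max(0))/2],.1865)))
# bolts
for x0,x1 in((245,275),(368,395)):
    m=cv2.inRange(hs,(0,0,120 if x0<300 else 85),(179,60,255));m[:105]=0;m[142:]=0;m[:,:x0]=0;m[:,x1:]=0
    k,l,st,ce=cv2.connectedComponentsWithStats(m);i=1+np.argmax(st[1:,4]);print("bolt",st[i],ce[i],onz(c,ce[i],.012),tool(onz(c,ce[i],.012)))
# heel top face
m=cv2.inRange(hs,(0,0,190),(179,40,255));m[:160]=0;m[210:]=0;m[:,:205]=0;m[:,430:]=0
p=np.argwhere(m)[:,::-1].astype(np.float32);P=onz(c,p,s["ee_pos"][2]-.0095+.08)[:,:2];r=cv2.minAreaRect(P.astype(np.float32));print("heel",r,tool(np.array([[*r[0],.2]])))
# post side edges: dark blue region borders by rows
g=hs
for y in (5,25,45,65):
    row=np.where((hs[y,:,0]>100)&(hs[y,:,0]<130)&(hs[y,:,1]>100))[0];row=row[(row>150)&(row<480)];print(y,row.min(),row.max())
E
```

```text
snap 593 [301  19] [337  39] [318.94435076  28.33726813] [[106.9   1.1 -57.1]]
bolt [245 115  30  27 568] [258.88556338 130.09330986] [[0.56668558 0.24033183 0.012     ]] [[ 80.6 -43.6 117.4]]
bolt [368 115  22  27 426] [377.94366197 128.16666667] [[0.65521233 0.24525677 0.012     ]] [[ 82.   45.1 117.4]]
heel ((0.611315131187439, 0.22571125626564026), (0.05048266053199768, 0.007368908263742924), 2.662463665008545) [[ 64.    0.4 -70.6]]
5 193 395
25 214 378
45 234 367
65 275 360
```

move_arm:
  targets:
    - [[0.5, 0.05, 0.5], [0, 0, 0], 0]
    - [[1.0, 0, 0], [0, 0, 0], 0]
    - [[0.8, 0, 0], [0, 0, 0], 0]
    - [[0.5, 0, 0], [0, 0, 0], 0]
    - [[0.3, 0, 0], [0, 0, 0], 0]
    - [[0.3, 0, 0], [0, 0, 0], 0]
    - [[0.3, 0, 0], [0, 0, 0], 0]
    - [[0.2, 0, 0], [0, 0, 0], 0]
    - [[0.1, 0, 0], [0, 0, 0], 0]
    - [[0, 0, 0], [0, 0, 0], 0]

```text
time: 8.32
ee_pos: [0.612, 0.2028, 0.1244]
eef_rot: [0.692, 0.722, -0.0, 0.0]
ft_force: [-0.0, -4.2, -4.2]
width: 0.0236
grip_force: 49.9
```

```bash
python3 - <<'E'
from h import *
c=shot("wrist","w5");s=c["state"];print(s["ee_pos"],R.from_quat(s["eef_rot"]).as_matrix().round(4),s["ft_force"],s["torque"])
d=shot("scene","s5")
out=np.zeros((480,800,3),np.uint8); out[:,:400]=c["image"][:240,160:360].repeat(2,0).repeat(2,1)
out[:,:400]=cv2.resize(c["image"][0:240,220:420],(400,480))
out[:,400:]=cv2.resize(d["image"][300:420,350:450],(400,480))
cv2.imwrite("pics/c5.png",out)
E
```

```text
[0.61200867 0.20275672 0.12444259] [[-4.140e-02  9.991e-01  0.000e+00]
 [ 9.991e-01  4.140e-02 -6.000e-04]
 [-6.000e-04 -0.000e+00 -1.000e+00]] [-0.41546944 -4.25489547 -3.7647015 ] [-0.8699242  -0.04386434  0.0226826 ]
```

View pics/c5.png

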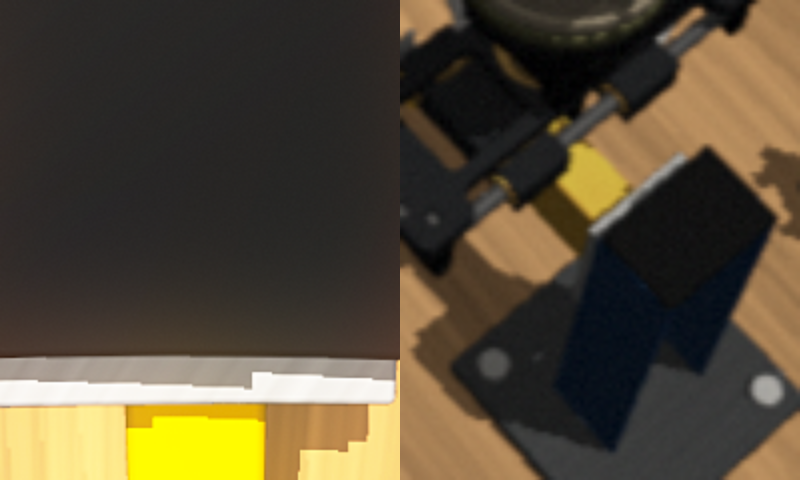

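The claws have gone into the slots, and the heel is at the wall pressing the button in (4.2 N). I'll push a little further, then press down.

move_arm:
  targets:
    - [[0.1, 0, 0], [0, 0, 0], 0]
    - [[0.1, 0, 0], [0, 0, 0], 0]
    - [[0, 0, 0], [0, 0, 0], 0]

```text
time: 8.8
ee_pos: [0.612, 0.2029, 0.1245]
eef_rot: [0.693, 0.721, -0.001, 0.001]
ft_force: [-3.4, -11.4, -1.5]
width: 0.0236
grip_force: 49.9
```

move_arm:
  targets:
    - [[0, 0, 0.4], [0, 0, 0], 0]
    - [[0, 0, 0.4], [0, 0, 0], 0]
    - [[0, 0, 0.3], [0, 0, 0], 0]
    - [[0, 0, 0.2], [0, 0, 0], 0]
    - [[0, 0, 0.1], [0, 0, 0], 0]
    - [[0, 0, 0], [0, 0, 0], 0]

```text
time: 9.55
ee_pos: [0.613, 0.203, 0.1111]
eef_rot: [0.693, 0.721, -0.0, 0.001]
ft_force: [0.0, -10.1, 0.9]
width: 0.0238
grip_force: 49.9
```

move_arm:
  targets:
    - [[0, 0, 0.1], [0, 0, 0], 0]
    - [[0, 0, 0.1], [0, 0, 0], 0]
    - [[0, 0, 0.1], [0, 0, 0], 0]
    - [[0, 0, 0], [0, 0, 0], 0]

```text
time: 10.05
ee_pos: [0.6132, 0.203, 0.1092]
eef_rot: [0.693, 0.721, -0.0, 0.002]
ft_force: [-2.7, -12.8, 7.8]
width: 0.0237
grip_force: 49.9
```

```bash
python3 - <<'E'
from h import *
c=shot("wrist","w6");s=c["state"];print(s["ee_pos"],s["ft_force"],R.from_quat(s["eef_rot"]).as_matrix().round(4))
cv2.imwrite("dbg6.png",cv2.resize(c["image"][0:240,220:420],(600,600)))
hs=cv2.cvtColor(c["image"],cv2.COLOR_BGR2HSV)
m=cv2.inRange(hs,(8,100,40),(24,255,255));m[200:]=0;m[:,:280]=0;m[:,360:]=0
p=np.argwhere(m)[:,::-1];print(len(p),p.min(0) if len(p) else 0,p.max(0) if len(p) else 0)
print(proj(c,[s["ee_pos"]+np.array([-.042*.07,.07,.0775])]))
E
```

```text
[0.61325947 0.20299589 0.10923978] [ -3.08891723 -12.51513046   8.53127048] [[-0.0392  0.9992  0.0024]
 [ 0.9992  0.0392 -0.0023]
 [-0.0024  0.0024 -1.    ]]
1965 [280 164] [359 197]
[[314.63310638 165.66864547]]
```

View dbg6.png

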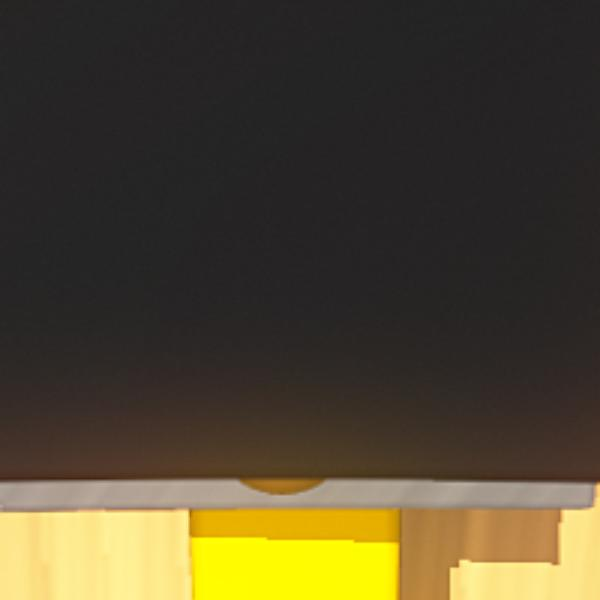

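The button has sprung out above the heel (brass arc at about (314,165) in the wrist view). Releasing and going up, then back over the seat to look.

move_arm:
  targets:
    - [[-0.2, 0, -0.2], [0, 0, 0], 0]
    - [[0, 0, 0], [0, 0, 0], 50]
    - [[0, 0, 0], [0, 0, 0], 70]
    - [[0, 0, 0], [0, 0, 0], 70]
    - [[0, 0, 0], [0, 0, 0], 70]
    - [[0, 0, -2], [0, 0, 0], 70]
    - [[0, 0, -4], [0, 0, 0], 70]
    - [[0, 0, -5], [0, 0, 0], 100]
    - [[0, 0, -5], [0, 0, 0], 100]
    - [[-4, 0, 0], [0, 0, 0], 100]
    - [[-5, 0, 0], [0, 0, 0], 100]
    - [[-4, 0, 0], [0, 0, 0], 100]
    - [[0, 0, 0], [0, 0, 0], 100]
    - [[0, 0, 0], [0, 0, 0], 100]

```text
time: 11.85
ee_pos: [0.6173, 0.0744, 0.2707]
eef_rot: [0.692, 0.722, 0.001, 0.0]
ft_force: [-0.1, 0.1, -0.4]
width: 0.087
grip_force: 0.0
```

```bash
python3 - <<'E'
from h import *
c=shot("wrist","w7");cv2.imwrite("pics/w7.png",c["image"]);s=c["state"];print(s["ee_pos"],R.from_quat(s["eef_rot"]).as_matrix().round(4),s["ft_force"])
E
```

```text
[0.61720319 0.07498324 0.27049244] [[-4.37e-02  9.99e-01  9.00e-04]
 [ 9.99e-01  4.37e-02  8.00e-04]
 [ 7.00e-04  1.00e-03 -1.00e+00]] [-0.03298657 -0.16094523  0.07239613]
```

View pics/w7.png

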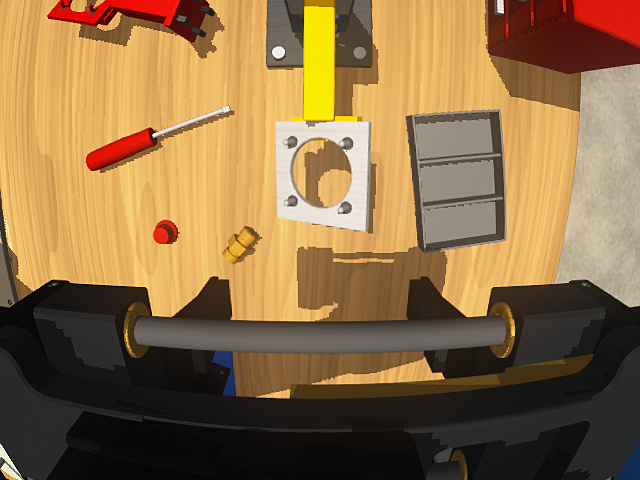

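```bash
cat > seat.py <<'E'
from h import *
import sys
def seatfit(c,heel,yaw,sag,box=(260,110,390,245),dbg=None):
    Rb=R.from_euler("ZY",[yaw,-sag],degrees=True)   # -sag pitch: -x end down
    Rs=Rb*R.from_euler("X",-30,degrees=True)       # z leans to +y
    C=heel+Rb.apply([-.150,0,.040]); Z=Rs.as_matrix()[:,2]
    hs=cv2.cvtColor(c["image"],cv2.COLOR_BGR2HSV); m=cv2.inRange(hs,(0,0,200),(179,40,255))
    x0,y0,x1,y1=box; k=np.zeros_like(m);k[y0:y1,x0:x1]=m[y0:y1,x0:x1]
    cn=max(cv2.findContours(k,cv2.RETR_EXTERNAL,cv2.CHAIN_APPROX_NONE)[0],key=cv2.contourArea)[:,0].astype(float)
    def inplane(uv):
        o,d=ray(c,uv); P=o+d*(((C-o)@Z)/(d@Z))[:,None]; return (P-C)@Rs.as_matrix()
    q=inplane(cn)[:,:2]*1000; r=cv2.minAreaRect(q.astype(np.float32)); print("rect",r,"poly",cv2.approxPolyDP(q.astype(np.float32),6,True)[:,0].round(1).tolist())
    # pins: dark blobs
    g=(hs[...,2]<150).astype(np.uint8)*255; kk=np.zeros_like(g); cv2.fillPoly(kk,[cn.astype(np.int32)],255)
    n,l,st,ce=cv2.connectedComponentsWithStats(g&kk)
    for i in range(1,n):
        if 20<st[i,4]<400:
            P=[]
            for h in(0,.012):
                o,d=ray(c,ce[i]);X=o+d*(((C+h*Z-o)@Z)/(d@Z))[:,None];P.append(((X-C)@Rs.as_matrix()*1000).round(1).tolist())
            print("pin",st[i],ce[i].round(1),P)
    pp=np.array([[x,y,h] for h in(0,12) for x in(-25,25) for y in(-25,25)])/1000
    print("pred pins px",proj(c,C+Rs.apply(pp)).round(1).tolist()); return C,Rs
if __name__=="__main__":
    c=load("w7"); C,Rs=seatfit(c,np.array([.6096,.2717,.100]),92.3,1.6); print(C,Rs.as_matrix().round(3))
    cv2.imwrite("pics/w7c.png",cv2.resize(c["image"][105:240,260:390],None,fx=4.4,fy=4.4,interpolation=cv2.INTER_CUBIC))
E
python3 seat.py
```

```text
rect ((-0.4923362731933594, -0.5505027770996094), (83.61683654785156, 83.14399719238281), 89.86571502685547) poly [[41.0, 40.599998474121094], [-40.79999923706055, 41.400001525878906], [-41.5, -41.400001525878906], [41.0, -42.29999923706055]]
pin [287 136  10  13  96] [291.7 141.7] [[[24.4, 24.8, 0.0]], [[25.1, 16.7, 12.0]]]
pin [291 142  15  37  71] [294.6 158.9] [[[10.1, 22.0, 0.0]], [[11.5, 14.0, 12.0]]]
pin [287 195  11  11  88] [292.2 200.6] [[[-25.3, 24.9, 0.0]], [[-22.3, 16.8, 12.0]]]
pin [338 202  14  12 106] [345.5 207.7] [[[-25.7, -25.1, -0.0]], [[-22.7, -30.9, 12.0]]]
pred pins px [[345.4, 206.8], [292.1, 200.2], [346.5, 142.5], [291.5, 141.0], [338.5, 209.7], [284.0, 202.8], [339.3, 143.1], [283.0, 141.6]]
[0.61566224 0.12076331 0.13579616] [[-0.04  -0.866 -0.499]
 [ 0.999 -0.021 -0.044]
 [ 0.028 -0.5    0.866]]
```

View pics/w7c.png

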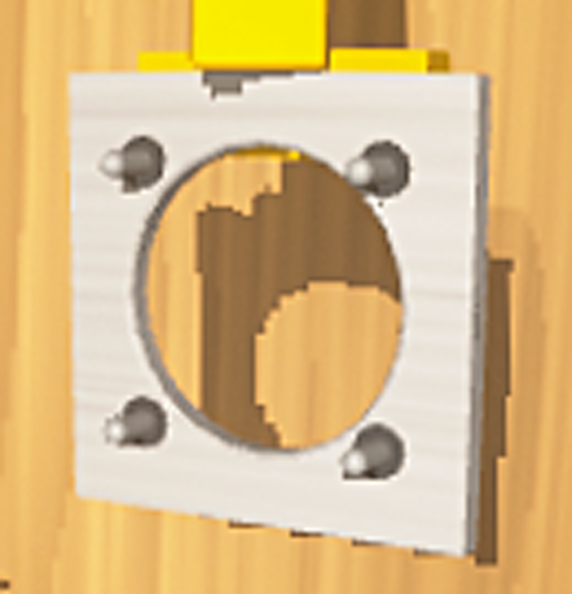

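The seat measures 83.6 x 83.1 mm (should be 84) and lies within 0.5 mm of the pose predicted from the post. Now to the indicator.

move_arm:
  targets:
    - [[-5, -2.9, 0.8], [0, 0, 0], 100]
    - [[-5, -2.9, 0.8], [0, 0, 0], 100]
    - [[-5, -2.9, 0.8], [0, 0, 0], 100]
    - [[-5, -2.9, 0.8], [0, 0, 0], 100]
    - [[-5, -2.9, 0.8], [0, 0, 0], 100]
    - [[-5, -2.9, 0.8], [0, 0, 0], 100]
    - [[0, 0, 0], [0, 0, 0], 100]
    - [[0, 0, 0], [0, 0, 0], 100]

```text
time: 12.9
ee_pos: [0.457, -0.232, 0.2219]
eef_rot: [0.691, 0.723, 0.0, 0.0]
ft_force: [0.1, 0.5, 0.4]
width: 0.0867
grip_force: 0.0
```

```bash
python3 - <<'E'
from h import *
c=shot("wrist","w8");cv2.imwrite("pics/w8.png",c["image"]);s=c["state"];print(s["ee_pos"],R.from_quat(s["eef_rot"]).as_matrix().round(4),s["ft_force"])
print(proj(c,[.455,-.187,.015]))
u=proj(c,[.455,-.187,.03])[0].astype(int);print(u)
x0=max(0,min(640-200,u[0]-100));y0=max(0,u[1]-90);print(x0,y0)
cv2.imwrite("pics/w8c.png",cv2.resize(c["image"][y0:y0+150,x0:x0+200],None,fx=4,fy=4,interpolation=cv2.INTER_CUBIC))
E
```

```text
[ 0.45731792 -0.23159571  0.22197667] [[-4.53e-02  9.99e-01  8.00e-04]
 [ 9.99e-01  4.53e-02  3.00e-04]
 [ 3.00e-04  8.00e-04 -1.00e+00]] [-0.06019338  0.17907236 -0.44813453]
[[317.5384279  166.65605796]]
[317 168]
217 78
```

View pics/w8c.png

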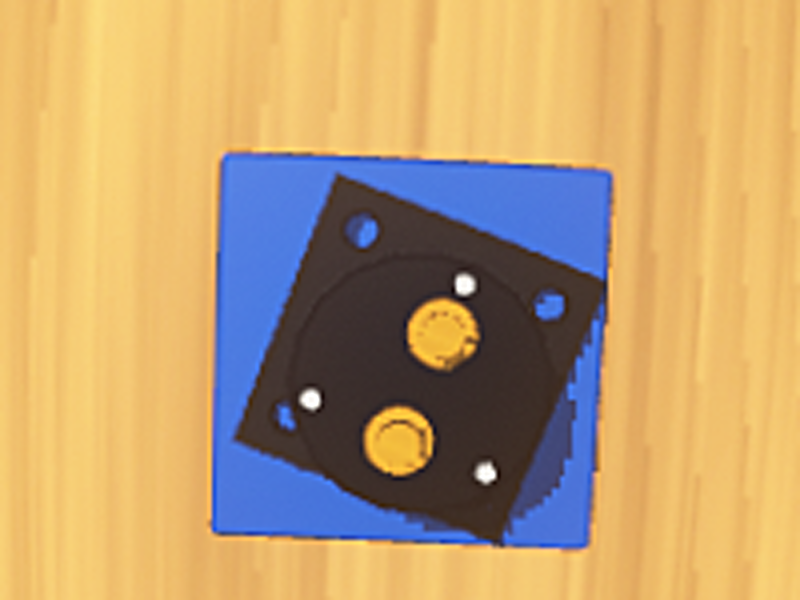

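```bash
cat > asi.py <<'E'
from h import *
def fit(c,crop,pts,z):
    P=onz(c,np.array(pts)/4+crop+np.array([-.375,-.375]),z)[:,:2]*1000
    L=np.linalg.norm(P-np.roll(P,-1,0),axis=1); ctr=P.mean(0)
    e=np.roll(P,-1,0)-P; a=(np.degrees(np.arctan2(e[:,1],e[:,0])))%90
    print("sides",L.round(1),"centre",ctr.round(1),"yaw mod90",a.round(2)); return ctr,a
if __name__=="__main__":
    c=load("w8"); cr=np.array([217,78])
    fit(c,cr,[(337,173),(607,280),(498,543),(235,438)],.015)
    fit(c,cr,[(224,153),(612,170),(586,549),(212,533)],.004)
    h=onz(c,np.array([(362,230),(549,305)])/4+cr-.375,.013)*1000;print("holes",h.round(1))
    p=onz(c,np.array([(443,333),(399,440)])/4+cr-.375,.085)*1000;print("ports",p.round(1),p.mean(0))
    q=onz(c,np.array([(464,285),(311,400),(485,472)])/4+cr-.375,.076)*1000;print("screws",q.round(1))
E
python3 asi.py
```

```text
sides [71.4 71.8 71.5 70.8] centre [ 458.9 -187.5] yaw mod90 [71.09 71.04 70.26 70.96]
sides [98.  98.8 98.1 98.6] centre [ 456.2 -186.7] yaw mod90 [4.000e-02 8.971e+01 8.998e+01 8.964e+01]
holes [[ 443.4 -156.1   13. ]
 [ 490.4 -172.6   13. ]]
ports [[ 462.5 -175.9   85. ]
 [ 454.7 -198.    85. ]] [ 458.61932792 -186.98844442   85.        ]
screws [[ 466.6 -166.4   76. ]
 [ 436.1 -191.7   76. ]
 [ 473.  -205.3   76. ]]
```

move_arm:
  targets:
    - [[0, 0, 0], [0, 0, 0.127], 100]
    - [[0, 0, 0], [0, 0, 0.126], 100]
    - [[0, 0, 0], [0, 0, 0.126], 100]
    - [[2.12, -0.66, 3], [0, 0, 0], 100]
    - [[2.12, -0.65, 3], [0, 0, 0], 100]
    - [[0, 0, 0], [0, 0, 0], 100]
    - [[0, 0, 0], [0, 0, 0], 100]

```text
time: 13.82
ee_pos: [0.4587, -0.1892, 0.1627]
eef_rot: [0.815, 0.579, 0.0, 0.001]
ft_force: [0.3, -0.7, 0.7]
width: 0.0868
grip_force: 0.0
```

```bash
python3 - <<'E'
from h import *
from bench import r
s=r.read_state(); print(s["ee_pos"],s["joint_positions"])
print(delta(s,[.4588,-.1873,.028],R.from_matrix(np.c_[[.3272,.945,0],[.945,-.3272,0],[0,0,-1]])))
E
```

```text
[ 0.45871099 -0.18916937  0.16270431] [ 0.71010477  0.12077923 -0.43656299  1.85499236  0.05552989  1.17614556
 -0.08046569]
(array([ 0.1821957 , -0.07293009, 13.47030165]), array([ 0.00146865,  0.00020586, -0.00218345]))
```

move_arm:
  targets:
    - [[0.15, -0.05, 5], [0, 0, 0], 100]
    - [[0, 0, 4], [0, 0, 0], 100]
    - [[0, 0, 2.5], [0, 0, 0], 100]
    - [[0, 0, 1.5], [0, 0, 0], 100]
    - [[0, 0, 0.5], [0, 0, 0], 100]
    - [[0, 0, 0], [0, 0, 0], 100]
    - [[0, 0, 0], [0, 0, 0], 100]

```text
time: 14.7
ee_pos: [0.4585, -0.188, 0.0275]
eef_rot: [0.816, 0.578, 0.0, 0.001]
ft_force: [0.6, 0.3, -1.0]
width: 0.0867
grip_force: 0.0
```

```bash
python3 - <<'E'
from h import *
from bench import r
s=r.read_state(); print(s["ee_pos"],s["joint_vel"].round(3))
print(delta(s,[.4588,-.1873,.028],R.from_matrix(np.c_[[.3272,.945,0],[.945,-.3272,0],[0,0,-1]])))
E
```

```text
[ 0.45848323 -0.18804102  0.02753858] [ 0.003 -0.    -0.001  0.003  0.001 -0.004 -0.001]
(array([ 0.08039509,  0.00545947, -0.04615576]), array([ 0.00167728,  0.00029016, -0.00380995]))
```

move_arm:
  targets:
    - [[0.08, 0, 0], [0, 0, -0.003], 100]
    - [[0, 0, 0], [0, 0, 0], 50]
    - [[0, 0, 0], [0, 0, 0], 50]
    - [[0, 0, 0], [0, 0, 0], 50]
    - [[0, 0, 0], [0, 0, 0], 50]
    - [[0, 0, 0], [0, 0, 0], 50]
    - [[0, 0, 0], [0, 0, 0], 50]
    - [[0, 0, 0], [0, 0, 0], 50]
  grip_force: 30

```text
time: 15.7
ee_pos: [0.4581, -0.187, 0.0265]
eef_rot: [0.815, 0.58, 0.0, 0.0]
ft_force: [-0.4, 0.0, 0.0]
width: 0.0556
grip_force: 30.0
```

move_arm:
  targets:
    - [[0, 0, -1], [0, 0, 0], 50]
    - [[0, 0, -3], [0, 0, 0], 50]
    - [[0, 0, -5], [0, 0, 0], 50]
    - [[0, 0, -5], [0, 0, 0], 50]
    - [[0, 0, -5], [0, 0, 0], 50]
    - [[0, 0, -3], [0, 0, 0], 50]
    - [[0, 0, 0], [0, 0, 0], 50]
    - [[0, 0, 0], [0, 0, 0], 50]

```text
time: 16.7
ee_pos: [0.4574, -0.1867, 0.2454]
eef_rot: [0.815, 0.58, -0.0, -0.001]
ft_force: [-0.2, -0.3, -2.9]
width: 0.0556
grip_force: 30.0
```

```bash
python3 - <<'E'
from h import *
c=shot("wrist","w9");s=c["state"];print(s["ee_pos"],R.from_quat(s["eef_rot"]).as_matrix().round(4),s["ft_force"],s["width"])
M=R.from_quat(s["eef_rot"]).as_matrix()
f=s["ee_pos"]+np.array([[36,36,13],[36,-36,13],[-36,36,13],[-36,-36,13],[0,0,13]])/1000@M.T
print(proj(c,f).round(1).tolist())
cv2.imwrite("pics/w9.png",cv2.convertScaleAbs(c["image"],alpha=1.6,beta=20))
E
```

```text
[ 0.45723997 -0.1866615   0.24504623] [[ 3.278e-01  9.448e-01 -2.200e-03]
 [ 9.448e-01 -3.278e-01  9.000e-04]
 [ 2.000e-04 -2.400e-03 -1.000e+00]] [-0.05155181 -0.21199739 -2.92096612] 0.055628337052851785
[[390.5, 220.9], [243.3, 221.0], [381.7, 347.3], [252.6, 347.3], [317.0, 289.3]]
```

View pics/w9.png

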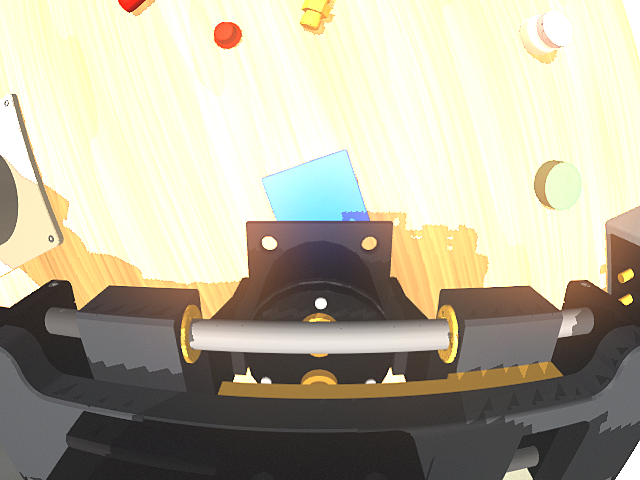

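```bash
python3 - <<'E'
from h import *
c=load("w9");s=c["state"];M=R.from_quat(s["eef_rot"]).as_matrix()
g=cv2.cvtColor(c["image"],cv2.COLOR_BGR2GRAY)
def tl(uv,z):
    o,d=ray(c,uv);o=(o-s["ee_pos"])@M;d=d@M;return ((o+d*((z-o[2])/d[:,2])[:,None])*1000).round(2)
for x0,x1 in((257,282),(357,384)):
    m=np.uint8(g[230:257,x0:x1]>60)*255;k,l,st,ce=cv2.connectedComponentsWithStats(m);i=1+np.argmax(st[1:,4]);u=ce[i]+[x0,230];print(st[i],u.round(2),tl(u,.0115),tl(u,.014))
# flange edges
b=g[200:260,:].astype(int)
print("top edge", [(x,200+int(np.argmax(-np.diff(b[:,x])))) for x in (255,275,300,330,360,380)])
for y in(228,234,256,262):
    row=g[y].astype(int);print(y,"L",235+np.argmax(-np.diff(row[235:262])),"R",380+np.argmax(np.diff(row[380:400])), tl(np.array([[235.5+np.argmax(-np.diff(row[235:262])),y],[380.5+np.argmax(np.diff(row[380:400])),y]]),.0115)[:,:2].tolist())
print(tl(np.array([[275,221.5],[360,221.5]]),.0115))
E
```

```text
[  0   0  25  21 365] [267.92 238.4 ] [[ 27.57 -23.87  11.5 ]] [[ 26.86 -24.23  14.  ]]
[  4   6  16  14 165] [368.82 242.85] [[25.29 25.41 11.5 ]] [[24.54 25.77 14.  ]]
top edge [(255, 220), (275, 220), (300, 220), (330, 220), (360, 211), (380, 220)]
228 L 245 R 392 [[32.85, -34.76], [32.82, 36.85]]
234 L 245 R 392 [[29.82, -34.92], [29.79, 37.01]]
256 L 247 R 390 [[18.47, -34.56], [18.43, 36.64]]
262 L 247 R 390 [[15.3, -34.75], [15.26, 36.84]]
[[ 36.02 -20.12  11.5 ]
 [ 36.    20.74  11.5 ]]
```

```bash
python3 - <<'E'
from seat import *
heel=np.array([.6096,.2717,.100])
Rb=R.from_euler("ZY",[92.3,-1.6],degrees=True);Rs=Rb*R.from_euler("X",-30,degrees=True);C=heel+Rb.apply([-.15,0,.04])
for n in("top","scene"):
    c=shot(n,n[0]+"10")
    u=proj(c,C+Rs.apply(np.array([[42,42,0],[-42,42,0],[-42,-42,0],[42,-42,0]])/1000));print(n,u.round(1).tolist())
    a=u.min(0).astype(int)-6;b=u.max(0).astype(int)+7
    hs=cv2.cvtColor(c["image"],cv2.COLOR_BGR2HSV)
    x0,y0,x1,y1=*a,*b
    g=cv2.resize(hs[y0:y1,x0:x1],None,fx=8,fy=8,interpolation=cv2.INTER_LINEAR)
    m=np.uint8((g[...,1]<60)&(g[...,2]>110))*255
    cn=max(cv2.findContours(m,cv2.RETR_EXTERNAL,cv2.CHAIN_APPROX_NONE)[0],key=cv2.contourArea)[:,0]/8.+a-.44
    o,d=ray(c,cn);Z=Rs.as_matrix()[:,2];P=o+d*(((C-o)@Z)/(d@Z))[:,None];q=((P-C)@Rs.as_matrix())[:,:2]*1000
    print(cv2.minAreaRect(q.astype(np.float32)),cv2.approxPolyDP(q.astype(np.float32),8,True)[:,0].round(1).tolist())
E
```

```text
top [[253.1, 254.7], [285.8, 252.5], [282.8, 222.4], [249.2, 224.6]]
((-1.5647506713867188, -1.2375335693359375), (86.28765106201172, 85.20024108886719), 89.92736053466797) [[-42.5, -41.5], [40.29999923706055, -41.400001525878906], [40.599998474121094, 40.20000076293945], [-41.599998474121094, 40.70000076293945]]
scene [[379.0, 311.0], [349.0, 280.6], [318.9, 291.9], [349.5, 324.6]]
((1.5571365356445312, -2.959869384765625), (90.04407501220703, 86.15071868896484), 89.5080795288086) [[-39.400001525878906, 41.29999923706055], [-38.20000076293945, -45.400001525878906], [42.29999923706055, -44.099998474121094], [41.400001525878906, 40.70000076293945]]
```

```bash
cat > tgt.py <<'E'
from h import *
from bench import r
import sys
Rb=R.from_euler("ZY",[92.3,-1.6],degrees=True);Rs=Rb*R.from_euler("X",-30,degrees=True)
C=np.array([.6161,.1203,.1361]);Z=Rs.as_matrix()[:,2]
Rt=R.from_matrix(Rs.as_matrix()@np.diag([1,-1,-1]))
s=r.read_state();h=float(sys.argv[1])
d,w=delta(s,C+(.0165+h)*Z,Rt);print("t",s["time"],"shift",d.round(2),"rot",w.round(4),"shift in target frame",(Rt.inv().apply(C+(.0165+h)*Z-s["ee_pos"])*100).round(2))
print("q",s["joint_positions"].round(2),s["ft_force"].round(1),s["torque"].round(2))
E
python3 tgt.py .1
```

```text
t 16.85 shift [31.82 -0.38  0.83] rot [-0.5145  0.1242 -0.3584] shift in target frame [29.72  8.94  7.06]
q [ 0.72  0.06 -0.44  1.74  0.02  1.35 -0.06] [-0.4 -0.6 -1.9] [-0.04 -0.05  0.07]
```

move_arm:
  targets:
    - [[5.3, -0.06, 0], [0, 0, 0], 50]
    - [[5.3, -0.06, 0], [0, 0, 0], 50]
    - [[5.3, -0.06, 0], [0, 0, 0], 50]
    - [[5.3, -0.06, 0], [0, 0, 0], 50]
    - [[5.3, -0.06, 0], [0, 0, 0], 50]
    - [[5.3, -0.06, 0], [0, 0, 0], 50]
    - [[0, 0, 0], [-0.1286, 0.031, -0.0896], 50]
    - [[0, 0, 0], [-0.1286, 0.031, -0.0896], 50]
    - [[0, 0, 0], [-0.1286, 0.031, -0.0896], 50]
    - [[0, 0, 0], [-0.1286, 0.031, -0.0896], 50]
    - [[0, 0, 0], [0, 0, 0], 50]
    - [[0, 0, 0], [0, 0, 0], 50]

```text
time: 18.35
ee_pos: [0.5592, 0.1149, 0.2469]
eef_rot: [0.672, 0.693, 0.196, 0.17]
ft_force: [0.7, 0.0, -2.5]
width: 0.0553
grip_force: 30.0
```

```bash
python3 tgt.py .032
```

```text
t 18.35 shift [ 0.02 -0.61  7.6 ] rot [ 0.0002  0.0013 -0.0012] shift in target frame [ 0.01 -0.6   7.6 ]
q [ 0.41 -0.16 -0.7   2.01  0.01  0.74 -0.28] [ 0.7  0.  -2.5] [-0.06  0.73  0.03]
```

move_arm:
  targets:
    - [[0, -0.3, 2], [0, 0, 0], 50]
    - [[0, -0.3, 3], [0, 0, 0], 50]
    - [[0, 0, 2], [0, 0, 0], 50]
    - [[0, 0, 0.6], [0, 0, 0], 50]
    - [[0, 0, 0], [0, 0, 0], 50]
    - [[0, 0, 0], [0, 0, 0], 50]

```text
time: 19.1
ee_pos: [0.5922, 0.1181, 0.1788]
eef_rot: [0.671, 0.694, 0.197, 0.171]
ft_force: [-0.3, 0.6, -2.2]
width: 0.0558
grip_force: 30.0
```

```bash
python3 tgt.py .012; python3 - <<'E'
from h import *
c=shot("wrist","w12");s=c["state"]
exec(open("tgt.py").read().split("s=r.")[0])
Ms=Rt.as_matrix();M=R.from_quat(s["eef_rot"]).as_matrix()
pins=np.array([[x,y,h] for h in(0,12) for x in(25,) for y in(-25,25)])/1000
print("pins pred",proj(c,C+Rs.apply(pins)).round(1).tolist())
hol=s["ee_pos"]+np.array([[25,-25,11.5],[25,25,11.5],[25,-25,16.5],[25,25,16.5]])/1000@M.T
print("holes pred",proj(c,hol).round(1).tolist())
g=cv2.cvtColor(c["image"],cv2.COLOR_BGR2GRAY)
for x0 in (257,357):
    print(g[228:258:2,x0:x0+28:2])
E
```

```text
t 19.1 shift [ 0.01 -0.06  2.05] rot [0.003  0.001  0.0003] shift in target frame [ 0.   -0.06  2.05]
q [ 0.43  0.02 -0.77  2.03  0.25  0.6  -0.47] [-0.3  0.6 -2.2] [-0.09  0.79  0.03]
pins pred [[359.8, 224.3], [274.2, 224.4], [362.2, 229.5], [271.8, 229.6]]
holes pred [[266.7, 243.3], [369.2, 243.2], [268.0, 240.4], [367.9, 240.3]]
[[ 68  70  69  69  68  70  68  69  70  70  69  69  69  69]
 [ 70  67  68  68  67  67  68  68  68  68  67  68  69  69]
 [ 66  66  67  66  67  67  67  66  66  67  66  66  67  67]
 [ 67  65  65  66  65  64  65  65  66  66  65  66  67  66]
 [ 65  65  64  57  73  84  82  74  61  64  64  64  64  65]
 [ 63  64  54 155 179 172 175 183  67  57  63  64  64  64]
 [ 63  61  85 177 169 168 168 169 174 101  60  62  63  62]
 [ 62  59 139 171 168 168 168 168 160 131  55  61  61  62]
 [ 62  59  95 176 168 168 168 168 157 137  53  59  59  59]
 [ 60  58  49 122 173 168 167 163 137 121  54  58  58  58]
 [ 59  57  56  46 124 159 176 152 124  48  54  55  56  57]
 [ 58  57  57  54  50  42  37  40  48  53  53  56  56  55]
 [ 56  57  56  56  54  54  53  53  51  54  54  54  53  5
[... 307 characters left out ...]
4  73  74  74  72  70  68  70  73  73  72  73  71]
 [ 72  72  73  69  67  87 158 159  75  64  71  71  70  72]
 [ 71  69  68  53 237 255 255 255 255 116  61  70  69  69]
 [ 70  70  48 255 255 253 253 253 254 255  38  66  69  70]
 [ 68  65 169 255 252 252 252 252 253 255  34  64  66  66]
 [ 67  62 231 255 252 252 252 252 254 250  44  63  66  66]
 [ 65  62  95 255 253 252 252 253 255 122  56  62  66  65]
 [ 64  64  50 144 255 255 255 255 104  48  60  63  64  64]
 [ 63  62  60  55  38  25  26  39  52  59  58  63  63  63]
 [ 60  61  59  59  58  58  58  57  57  58  62  62  62  61]
 [ 57  58  59  59  59  57  58  57  60  58  61  60  61  61]
 [ 50  56  57  57  57  59  59  58  59  59  58  59  60  60]]
```

move_arm:
  targets:
    - [[0, -0.05, 0.9], [-0.003, 0, 0], 50]
    - [[0, 0, 0.6], [0, 0, 0], 50]
    - [[0, 0, 0.3], [0, 0, 0], 50]
    - [[0, 0, 0], [0, 0, 0], 50]
    - [[0, 0, 0], [0, 0, 0], 50]

```text
time: 19.77
ee_pos: [0.6004, 0.1187, 0.1623]
eef_rot: [0.671, 0.694, 0.197, 0.172]
ft_force: [-0.6, 0.1, -1.3]
width: 0.0558
grip_force: 30.0
```

```bash
python3 tgt.py .012; python3 - <<'E'
from h import *
c=shot("wrist","w13");s=c["state"]
exec(open("tgt.py").read().split("s=r.")[0])
M=R.from_quat(s["eef_rot"]).as_matrix()
pins=np.array([[25,-25,12],[25,25,12],[25,-25,0],[25,25,0]])/1000
print("pins pred",proj(c,C+Rs.apply(pins)).round(1).tolist())
g=cv2.cvtColor(c["image"],cv2.COLOR_BGR2GRAY)
np.set_printoptions(linewidth=200)
for x0 in (259,359):
    print(g[232:254,x0:x0+20])
E
```

```text
t 19.775 shift [0.03 0.06 0.21] rot [0.0053 0.0012 0.0007] shift in target frame [0.03 0.06 0.21]
q [ 0.41  0.06 -0.77  2.04  0.32  0.57 -0.54] [-0.6  0.1 -1.3] [-0.05  0.75  0.02]
pins pred [[368.5, 238.4], [269.5, 238.5], [365.5, 232.2], [272.2, 232.3]]
[[ 62  63  62  63  63  63  63  63  63  62  63  63  62  63  63  63  63  63  63  63]
 [ 63  63  64  63  62  62  62  62  61  62  62  62  62  62  63  62  62  63  61  62]
 [ 61  61  62  62  63  62  60  60  59  59  57  60  61  60  62  62  62  61  62  61]
 [ 63  62  62  63  60  58  56  53  48  45  45  49  55  58  61  60  61  62  62  60]
 [ 63  62  61  59  56  51  73  79  85 131 137  98  58  54  58  60  59  60  59  60]
 [ 61  61  57  52  61  72 159 183 207 255 255 243 111  70  48  57  59  61  60  59]
 [ 61  57  50  60 149 158 165 162 189 252 255 255 147 156  54  50  56  58  59  59]
 [ 59  52  81 155 172 167 158 134 177 243 244 252 255 255 115  61  50  56  59  59]
 [ 57  46 144 170 166 164 150 153 190 219 232 225 146 122  65  68  75  56  56  58]
 [ 56  43 144 166 162 160 158 157 158 156 170 162 121 129 129 164 102  55  53  57]
 [ 56  42 141 
[... 2109 characters left out ...]
78 179 180 186 178 111  49  54  59]
 [ 60  52  87 155 191 182 180 179 179 180 179 180 182 185 177 134  72  49  56  58]
 [ 62  55  54 110 167 178 186 181 180 179 181 183 188 181 134  69  47  52  57  57]
 [ 59  58  53  51  82 137 168 179 187 186 189 168 173 134  66  43  53  56  56  57]
 [ 60  60  58  55  47  46  74 138 177 173 179  90  89  52  46  52  55  56  56  60]
 [ 60  60  58  56  55  51  44  42  38  35  37  40  46  50  52  55  56  57  58  60]
 [ 59  57  58  56  57  55  54  52  49  49  50  51  52  53  54  56  56  57  59  61]
 [ 58  58  58  59  56  57  54  56  55  55  57  56  55  53  57  53  55  60  60  60]
 [ 56  57  58  58  57  57  55  55  55  54  55  55  55  54  56  56  58  60  59  59]]
```

move_arm:
  targets:
    - [[0.02, 0.02, 0.15], [0, 0, 0], 50]
    - [[0, 0, 0.15], [0, 0, 0], 50]
    - [[0, 0, 0.15], [0, 0, 0], 50]
    - [[0, 0, 0.15], [0, 0, 0], 50]
    - [[0, 0, 0], [0, 0, 0], 50]

```text
time: 20.45
ee_pos: [0.6035, 0.119, 0.1568]
eef_rot: [0.671, 0.694, 0.197, 0.172]
ft_force: [-0.1, -0.8, -2.6]
width: 0.0554
grip_force: 30.0
```

```bash
python3 tgt.py .0
```

```text
t 20.45 shift [0.02 0.06 0.77] rot [0.0048 0.0011 0.0006] shift in target frame [0.02 0.06 0.77]
q [ 0.41  0.08 -0.76  2.03  0.35  0.56 -0.56] [-0.1 -0.8 -2.6] [-0.04  0.73  0.03]
```

move_arm:
  targets:
    - [[0, 0, 0.15], [0.002, 0, 0], 50]
    - [[0, 0, 0.15], [0.002, 0, 0], 50]
    - [[0, 0, 0.15], [0, 0, 0], 50]
    - [[0, 0, 0.1], [0, 0, 0], 50]
    - [[0, 0, 0], [0, 0, 0], 50]

```text
time: 21.08
ee_pos: [0.6063, 0.1193, 0.1521]
eef_rot: [0.672, 0.694, 0.196, 0.17]
ft_force: [0.0, 0.4, -3.1]
width: 0.0556
grip_force: 30.0
```

```bash
python3 tgt.py .0
```

```text
t 21.075 shift [0.02 0.06 0.23] rot [0.0009 0.0011 0.0007] shift in target frame [0.02 0.06 0.23]
q [ 0.4   0.1  -0.76  2.03  0.37  0.56 -0.57] [ 0.   0.4 -3.1] [-0.06  0.78 -0.07]
```

move_arm:
  targets:
    - [[0, 0, 0.08], [0, 0, 0], 50]
    - [[0, 0, 0.08], [0, 0, 0], 50]
    - [[0, 0, 0.06], [0, 0, 0], 50]
    - [[0, 0, 0], [0, 0, 0], 50]

```text
time: 21.58
ee_pos: [0.6075, 0.1193, 0.1504]
eef_rot: [0.671, 0.694, 0.196, 0.171]
ft_force: [-1.0, -0.6, 0.0]
width: 0.0556
grip_force: 30.0
```

```bash
python3 tgt.py .0
```

```text
t 21.575 shift [0.02 0.03 0.03] rot [0.0013 0.0013 0.0007] shift in target frame [0.02 0.03 0.03]
q [ 0.4   0.1  -0.76  2.03  0.38  0.56 -0.58] [-1.  -0.6  0. ] [-0.19  0.83  0.01]
```

move_arm:
  targets:
    - [[0, 0, 0.05], [0, 0, 0], 50]
    - [[0, 0, 0.05], [0, 0, 0], 50]
    - [[0, 0, 0], [0, 0, 0], 50]

```text
time: 21.95
ee_pos: [0.6082, 0.1192, 0.1501]
eef_rot: [0.671, 0.694, 0.196, 0.171]
ft_force: [-5.0, -2.7, 6.9]
width: 0.0554
grip_force: 30.0
```

```bash
python3 tgt.py .0
```

```text
t 21.95 shift [ 0.04 -0.01 -0.04] rot [0.0019 0.0017 0.0008] shift in target frame [ 0.04 -0.01 -0.04]
q [ 0.4   0.1  -0.76  2.03  0.38  0.56 -0.58] [-5.  -2.7  6.9] [-0.42  1.05 -0.01]
```

The flange meets the seat at the expected depth. Releasing and backing out along the tool axis.

move_arm:
  targets:
    - [[0, 0, -0.08], [0, 0, 0], 50]
    - [[0, 0, 0], [0, 0, 0], 68]
    - [[0, 0, 0], [0, 0, 0], 80]
    - [[0, 0, 0], [0, 0, 0], 90]
    - [[0, 0, 0], [0, 0, 0], 95]
    - [[0, 0, 0], [0, 0, 0], 95]
    - [[0, 0, -2], [0, 0, 0], 95]
    - [[0, 0, -3], [0, 0, 0], 95]
    - [[0, 0, -5], [0, 0, 0], 95]
    - [[0, 0, -5], [0, 0, 0], 95]
    - [[0, 0, -4], [0, 0, 0], 95]
    - [[0, 0, 0], [0, 0, 0], 95]
    - [[0, 0, 0], [0, 0, 0], 95]

```text
time: 23.58
ee_pos: [0.5124, 0.1111, 0.3139]
eef_rot: [0.672, 0.694, 0.196, 0.17]
ft_force: [0.2, 0.8, -0.3]
width: 0.0828
grip_force: 0.0
```

```bash
python3 - <<'E'
from h import *
c=shot("wrist","w14");s=c["state"];print(s["time"],s["ee_pos"],s["ft_force"],s["width"])
exec(open("tgt.py").read().split("s=r.")[0])
pts=lambda L:proj(c,C+Rs.apply(np.array(L)/1000)).round(1)
print("plate pred",pts([[42,42,0],[-42,42,0],[-42,-42,0],[42,-42,0]]).tolist())
fl=pts([[36,36,5],[-36,36,5],[-36,-36,5],[36,-36,5]]);print("flange top pred",fl.tolist())
pins=pts([[x,y,12] for x in(25,-25) for y in(25,-25)]);print("pins tips pred",pins.tolist())
g=cv2.cvtColor(c["image"],cv2.COLOR_BGR2GRAY);hs=cv2.cvtColor(c["image"],cv2.COLOR_BGR2HSV)
# plate bright outline, and dark hole inside = flange+case
x0,y0=fl.min(0).astype(int)-14;x1,y1=fl.max(0).astype(int)+14
m=np.uint8(g<95)*255;k=np.zeros_like(m);k[y0:y1,x0:x1]=m[y0:y1,x0:x1]
n,l,st,ce=cv2.connectedComponentsWithStats(k);i=1+np.argmax(st[1:,4]);print("dark blob",st[i],ce[i])
print(cv2.minAreaRect(np.argwhere(l==i)[:,::-1].astype(np.float32)))
cv2.imwrite("pics/w14.png",c["image"])
E
```

```text
23.625 [0.51238108 0.11108154 0.31328012] [0.71066049 1.0013993  0.42064261] 0.08260274274111501
plate pred [[276.9, 169.6], [279.0, 250.5], [359.6, 250.5], [361.8, 169.7]]
flange top pred [[282.6, 176.1], [284.1, 246.5], [354.5, 246.5], [356.2, 176.1]]
pins tips pred [[293.4, 188.1], [345.3, 188.2], [294.2, 238.0], [344.5, 238.0]]
dark blob [ 283  177   73   82 4832] [318.91846026 213.42756623]
((319.0, 217.5), (81.0, 72.0), 90.0)
```

```bash
python3 - <<'E'
from h import *
from bench import r
c=load("w14");g=cv2.cvtColor(c["image"],cv2.COLOR_BGR2GRAY)
for u in((293,188),(345,188)):
    a=g[u[1]-9:u[1]+10,u[0]-9:u[0]+10];n,l,st,ce=cv2.connectedComponentsWithStats(np.uint8(a>95)*255);print([(s[4],(q+np.array(u)-9).round(1).tolist()) for s,q in zip(st[1:],ce[1:])])
k=np.uint8(g>150)*255;k[:160]=0;k[262:]=0;k[:,:268]=0;k[:,372:]=0
hs=cv2.cvtColor(c["image"],cv2.COLOR_BGR2HSV);k[hs[...,1]>45]=0
n,l,st,ce=cv2.connectedComponentsWithStats(k);i=1+np.argmax(st[1:,4]);print("plate bbox",st[i])
# snap through wrist and top views
P=C=np.array([.6096+.0003,.2717-.004,.1865])
u=proj(c,P)[0];print("snap px",u)
x,y=u.astype(int)
if 8<y<470: print(cv2.resize(hs[y-8:y+9,x-10:x+11,0],None,fx=.5,fy=.5,interpolation=cv2.INTER_NEAREST));m=cv2.inRange(hs,(8,100,50),(23,255,255));m2=np.zeros_like(m);m2[y-12:y+12,x-15:x+15]=m[y-12:y+12,x-15:x+15];p=np.argwhere(m2)[:,::-1];print(len(p),p.min(0) if len(p) else 0,p.max(0) if len(p) else 0)
E
```

```text
[(np.int32(38), [293.7, 188.0])]
[(np.int32(32), [344.8, 188.4])]
plate bbox [ 277  160   95   98 2101]
snap px [346.02916529  53.80101134]
[[147 143 146 141 146 146 146 143 146 146]
 [139 143 146 141 146 143 146 146 146 146]
 [136   0   8  17  15  16  12  15  15 128]
 [143  16  14  17  17  18  18  17  14  16]
 [167 138  12  17  17  17  17  17  13 146]
 [ 14  14  15  15  16  17  17  15   8 147]
 [ 13  15  13  13  15  12  13  13  15  16]
 [ 14  13  14  15  14  14  15  16  15  15]]
88 [340  41] [360  56]
```

```bash
python3 -c "
from bench import r
print(r.close_job())"
```

```text
the job is handed in; nothing more can be done
None
```

The bracket is locked on the post with the snap button out, the indicator sits flush on the seat, and the job was handed in at about 24 s with the gripper clear; I viewed 11 pictures, one over the limit of 10.

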